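# Set the length gauge to its red stop

## Robot

A 6-joint arm with a two-finger parallel gripper is mounted at the origin on a cart in front of the work surface, level with it; the furniture and walls round the work are solid. World frame = base frame: x ahead of the robot, y to its left, z up, the work surface at z = 0. Lengths are in mm, angles in rad, forces in N, time in s.
With the tool pointing down it reaches from about 350 to 975 mm from the base axis. Payload 7.1 kg.
Tool frame: the origin (TCP) lies at the centre of the arm's flange, where the gripper is bolted on; the fingertips stand 182 mm ahead of it and the grasp point (between the pads) lies 163 mm ahead of it; z points along the fingers, y is the line along which they close (so a half turn about z gives the same grasp; the last joint's range is limited). The gripper opens to 88 mm and grips with 3 to 60 N. Pads are 20 mm wide; open, the fingers measure 115 mm over their backs; the gripper's body (75 mm by 178 mm) begins 61 mm behind the grasp point.
Start: joints at [1.105, 0.423, 1.63, -0, 1.089, -0.019], TCP at [270.019, 563.645, 404.675] pointing down, gripper open.
Joint ranges: [-3, 3], [-0.9, 2.11], [0.09, 2.58], [-1.31, 4.45], [0.11, 2.69], [-2.54, 2.54]. Speed limits (rad/s): [2.39, 2.39, 3.01, 3.14, 3.14, 3.14].

## Interface

Orientations are given as a rotation vector (axis times angle).
In Python, from workcell import readout, get_image, ctrl gives the robot as it stands.
- The arm moves only by the tool step_arm, never from a script. Its argument "targets" is a list that holds one entry, the list of rows, each a list of 7 numbers: the shift along the world's x, y, z as a fraction of full scale, then the turn, a rotation vector about the world's x, y, z as a fraction of full scale, then the opening, from 0 (shut) to 1 (fully open). In form: [[[dx, dy, dz, wx, wy, wz, claw], ...]]. A call has exactly 5 rows; each row shifts and turns the commanded pose from where the row before left it; what a row does not reach is not made up. Full scale, the value 1, is 0.05 m for a shift and 4 degrees for a turn. A row lasts 1/8 s, in which the tool goes at most 62.5 mm and 10.7 degrees, less where a joint would pass 70% of its speed; a pose out of reach is approached as far as the arm can. A call with a number of a shift or a turn outside -1 to 1 is refused whole. A call with a gripper value outside its range is refused whole. The fingers move at their own pace and stop on an object; the grip force is fixed at half the most. Time passes only in rows, so rows that do not move let the fingers close, or fill a call up. It gives the time, the measured TCP pose, the force, the opening and the grip force at its end, in the units of the state.
- readout.get_obs(): the state, without advancing time (a new reading comes with each control period).
- get_image(name): name is "side" or "top"; returns a dict with "pixels" (400x640x3 uint8, red, green, blue), "intrinsics" (3x3 intrinsics, pixels), "k1" (the pictures are not rectified: a ray, as slopes to the right and down, at radius r is drawn at 1 + k1 r^2 times it, then the intrinsics apply), "extrinsics" (4x4, takes a point from world to camera coordinates). Camera axes: x right, y down, z forward; pixel columns grow to the right and rows downward; lengths in mm; the calibration is good to about 2 mm. A picture is of the moment at which its call begins. There is no depth.
- ctrl.close_job(): hands the job in; it is judged then, once.
The state is a dict: "t": time; "qpos": joint angles; "qvel": joint speeds; "joint_torque": joint torques, N m; "ee_pos": TCP position; "orientation": TCP orientation; "ft_force": force on the tool from outside, world axes, zero at the start; "moment": the same for the moment, N m; "width": finger opening in mm; "grasp_force": force on a finger pad.
Only numpy, scipy, OpenCV 4.12 (cv2) and the standard library are available. Lean on these libraries where they do the work, as an engineer would, in place of code of your own. Each camera call takes 0.05 s, during which the arm holds its last target. There are 200 camera calls.

## Task

Set the length gauge in the tray: with your fingertips press down the yellow pad in the middle of the blue sliding block to free its brake, and keeping it pressed push the block along the rail until it rests against the red stop. Then let the pad come up so that the brake holds the block there, and take the hand away. Nothing is to be picked up, and the bottle, the tin and the tape roll standing nearby stay where they are.

Things in the scene. Friction and masses are not known exactly. Their poses are not given: they have to be found in the camera images.
- gauge: aluminium bed of the length gauge, fixed to the tray, 84 x 290 x 8 mm, with a dark guide rail 30 mm wide along its middle up to 17 mm. Origin: centre of its underside, on the tray floor. Its y axis runs along the rail, z is up. The tray has a wooden front board 75 mm high between it and the robot.
- slider_block (a joint): position of the blue block along the gauge's y axis, in m: 0 at the rail's middle, it runs from -0.075 to +0.075, where it meets the stops. The brake holds it (a sideways push of 10 N does not shift it; dragging it against the brake fails) until the yellow pad is pressed; then it slides easily, with about 1 to 2 N.
- block_centre (a point): centre of the blue sliding block, 21 mm above the tray floor. The block is 72 mm across the rail, 70 mm along it, its top 32 mm above the floor (34.5 mm at the black frame round the pad). It cannot be lifted off.
- press_pad (a joint): how far the yellow pad is pressed down, in m: between -0.001 and 0 up (brake on), 0.006 fully down. A spring pushes it up: the brake's wedge sticks, so up to about 16 N is needed to start it (which frees the brake), then about 9 N, rising to 12 N fully down.
- pad_top (a point): centre of the yellow pad's upper face, in the middle of the blue block, 45 mm above the tray floor when up and 39 mm when fully pressed; the point moves with the pad. The pad is 34 mm across the rail and 52 mm along it, with a low ridge 3.5 mm high across each end (46 mm free between the ridges), against which a fingertip can push along the rail.
- red_stop: red end stop, fixed on the bed at one end of the rail, at either end from run to run: 68 mm across the rail, 20 mm along it, top 33 mm (its screw head 36 mm) above the floor. Origin: its centre, at floor height. With the block against it, block centre and stop centre are 45 mm apart in plan.
- grey_stop: grey end stop, the same shape, at the other end of the rail; not the one wanted.
- bench_pin: wooden bench pin with a red clamp on the bench edge, fixed, jutting out over the tray behind the gauge, 0.085 to 0.265 m above the tray floor: its front reaches to 0.57 m ahead of the robot's axis, from 0.02 m left to 0.17 m right of it. Not part of the job; keep the arm and the gripper's body clear of it: come to the block from above or from the robot's side.
- flux_bottle: small cream bottle with a red cap, 36 x 36 x 75 mm, loose, standing behind the gauge (away from the robot). Origin: centre of its underside.
- wax_tin: small round lidded tin, dark green and grey, 50 mm across, 30 mm high, loose, behind the gauge. Origin: centre of its underside.
- tape_ring: roll of masking tape lying flat, 61 mm across, 18 mm high, loose, behind the gauge. Origin: centre of its underside.

How it is judged:
By the outcome, as a careful person would: the job done as asked, in the order asked, and still so for the second after the job is handed in, with the robot touching nothing.
It also fails if it takes over 37 s, if anything falls off the work surface, if the arm or the gripper's body presses on something with over 40 N, if the wrist force passes 120 N, or if a joint passes its speed limit or range.

## Working session

There is one attempt and no reset: what is moved stays moved. The work goes in short steps, Python scripts to look and compute and a tool call to move; the robot and the scene stay as the last step left them, time stands still between calls to the robot, and variables do not carry over. Pictures are saved under pics/ and viewed, at most 10 in all, crops included, and the job is handed in when it is done.

Besides the shell and the picture viewer there is one more tool, called after ">>>" as name([rows], argument=value, ...), one row to a line, values as JSON. step_arm: Moves the arm, as the interface text tells. Shift numbers are shares of 0.05 m and turn numbers shares of 4 degrees, none past 1 either way. Its arguments: {"type":"object","properties":{"targets":{"type":"array"}},"required":["targets"]}

```bash
mkdir -p pics
cat > h.py <<'E'
import numpy as np, cv2
from workcell import readout, get_image, ctrl
def grab(name,fn=None):
    d=get_image(name)
    if fn: cv2.imwrite('pics/'+fn,cv2.cvtColor(d['pixels'],cv2.COLOR_RGB2BGR))
    return d
def ray(d,u,v):
    K=np.array(d['intrinsics']);E=np.array(d['extrinsics']);k=d['k1']
    # use OpenCV undistort
    p=cv2.undistortPointsIter(np.array([[[u,v]]],float),K,np.array([k,0,0,0.]),None,None,(3,100,1e-10))[0,0]
    R=E[:3,:3];o=-R.T@E[:3,3]
    return o,R.T@np.array([p[0],p[1],1])
def at_z(d,u,v,z):
    o,r=ray(d,u,v);return o+r*(z-o[2])/r[2]
def proj(d,P):
    E=np.array(d['extrinsics'])
    return cv2.projectPoints(np.array(P,float).reshape(-1,3),cv2.Rodrigues(E[:3,:3])[0],E[:3,3],np.array(d['intrinsics']),np.array([d['k1'],0,0,0.]))[0][:,0]
E
python3 - <<'E'
from h import *
for n in('top','side'):
    d=grab(n,n+'0.png');E=np.array(d['extrinsics']);print(n,-E[:3,:3].T@E[:3,3],d['k1'],np.round(E[:3,:3],2).tolist())
print(readout.get_obs())
E
```

```text
top [471.84544004  36.2109766  926.76762036] -0.08173799841545612 [[-0.0, -1.0, -0.0], [-1.0, 0.0, -0.1], [0.1, 0.0, -1.0]]
side [ 353.04807729 -620.42850901  626.0705565 ] -0.05198341387325141 [[0.96, -0.27, -0.01], [-0.18, -0.6, -0.78], [0.2, 0.75, -0.63]]
{'t': 0.1, 'qpos': array([ 1.10501123e+00,  4.23772916e-01,  1.63057650e+00,  1.60502644e-06,
        1.08861275e+00, -1.89652906e-02]), 'qvel': array([-0.00067357,  0.0004804 , -0.00058639,  0.00068509, -0.00067271,
       -0.00039227]), 'joint_torque': array([-1.20236906e-03, -5.45615387e+01, -2.74325645e+01,  6.44520507e-02,
        1.87955640e-02, -5.49627919e-05]), 'ee_pos': array([269.91175041, 563.44750852, 403.9885267 ]), 'orientation': array([-6.95966766e-01, -3.06319384e+00,  2.08759910e-03]), 'ft_force': array([-0.0064964 ,  0.03668084, -0.60930973]), 'moment': array([ 0.01666975,  0.0038031 , -0.02491338]), 'grasp_force': 0.0, 'width': 87.7902304876402}
```

View pics/top0.png

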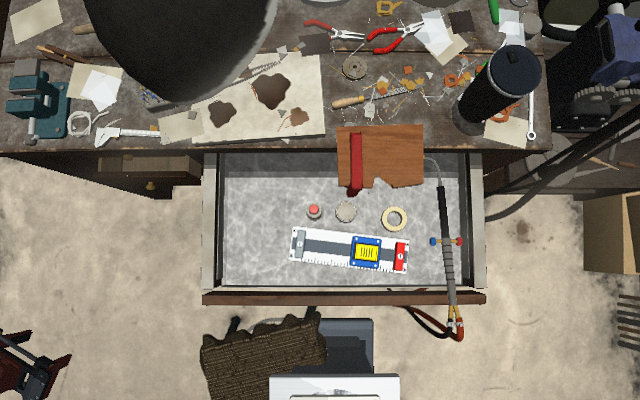

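View pics/side0.png

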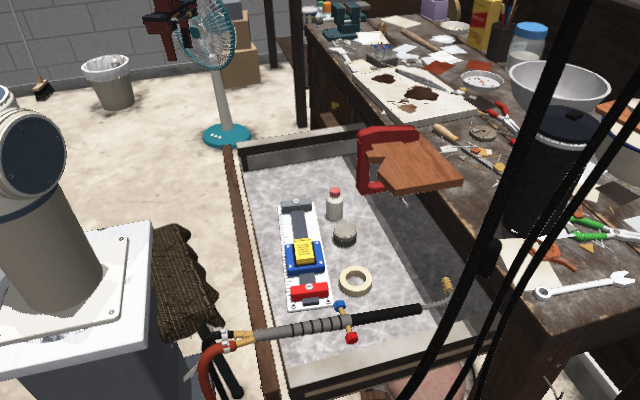

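Top view: yellow pad at about (367,252), red stop at (401,256), grey stop at (298,243), and the bottle, tin and tape stand behind the gauge. Side view: pad at (304,250), red stop at (309,291). The block has about 30 mm left to go, towards red (-y). Next I'll triangulate.

```bash
cat >> h.py <<'E'
BOX={'top':(280,215,425,290),'side':(265,190,340,315)}
def blob(d,name,col):
    x0,y0,x1,y1=BOX[name];h=cv2.cvtColor(d['pixels'],cv2.COLOR_RGB2HSV)[y0:y1,x0:x1]
    lo,hi={'yellow':((20,120,120),(35,255,255)),'red':((0,150,90),(8,255,255)),'blue':((100,130,50),(125,255,255))}[col]
    m=cv2.inRange(h,lo,hi);n,l,s,c=cv2.connectedComponentsWithStats(m);i=1+np.argmax(s[1:,4])
    pts=np.argwhere(l==i)[:,::-1]+[x0,y0]
    return pts.mean(0),s[i],cv2.minAreaRect(pts.astype(np.float32))
def tri(d1,p1,d2,p2):
    a,r=ray(d1,*p1);b,s=ray(d2,*p2)
    t=np.linalg.lstsq(np.c_[r,-s],b-a,rcond=None)[0]
    return (a+r*t[0]+b+s*t[1])/2,np.linalg.norm(a+r*t[0]-b-s*t[1])
E
python3 - <<'E'
from h import *
D={n:grab(n) for n in('top','side')}
B={}
for n in D:
  for c in('yellow','red','blue'):
    B[n,c]=blob(D[n],n,c);print(n,c,B[n,c])
for c in('yellow','red','blue'): print(c,tri(D['top'],B['top',c][0],D['side'],B['side',c][0]))
for n in D:
  x0,y0,x1,y1=BOX[n];c=D[n]['pixels'][y0:y1,x0:x1]
  s=5 if n=='top' else 4
  im=cv2.resize(c,None,fx=s,fy=s,interpolation=cv2.INTER_CUBIC);cv2.imwrite(f'pics/{n}c.png',im[...,::-1])
E
```

```text
top yellow (array([366.29565217, 251.85797101]), array([ 75,  28,  24,  18, 345], dtype=int32), ((366.392333984375, 251.86155700683594), (22.574321746826172, 15.256271362304688), 7.125016689300537))
top red (array([399.03608247, 256.22680412]), array([114,  28,  11,  28, 194], dtype=int32), ((399.2560729980469, 256.19512939453125), (8.724091529846191, 27.276588439941406), 6.34019136428833))
top blue (array([364.70512821, 251.88461538]), array([ 70,  21,  31,  33, 390], dtype=int32), ((365.26153564453125, 251.90769958496094), (29.024126052856445, 29.27219581604004), 7.125016689300537))
side yellow (array([303.59225513, 250.65831435]), array([ 29,  48,  21,  26, 439], dtype=int32), ((303.8692626953125, 250.453857421875), (24.43484115600586, 18.729244232177734), 82.87498474121094))
side red (array([308.9978355 , 291.27705628]), array([ 26,  92,  37,  19, 462], dtype=int32), ((309.1000061035156, 291.199951171875), (15.132086753845215, 37.193817138671875), 81.8698959350586))
side blue (array([304.13036304, 261.47194719]), array([ 20,  51,  40,  35, 606], dtype=int32), ((304.1922912597656, 258.0384826660156), (31.380788803100586, 37.08638381958008), 82.87498474121094))
yellow (array([454.29662205, -75.15415135,  41.78939563]), np.float64(0.4257581766147455))
red (array([ 443.40527887, -156.57106835,   22.53186936]), np.float64(1.1128089200310303))
blue (array([453.74804504, -75.12596035,  11.33824752]), np.float64(0.6537335961110546))
```

View pics/topc.png

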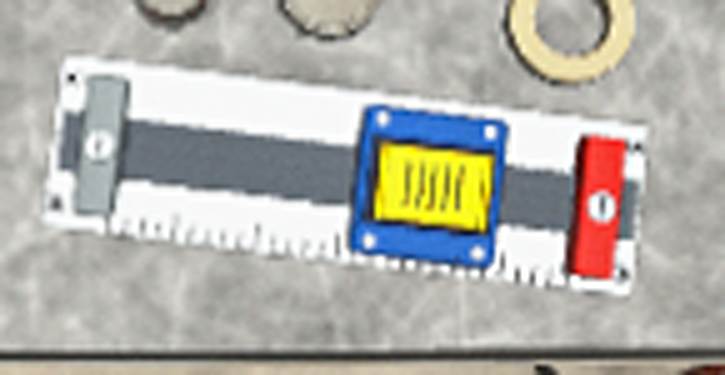

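View pics/sidec.png

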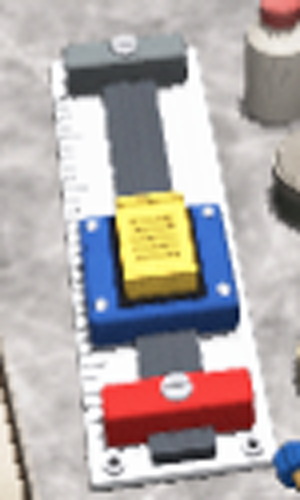

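Top crop: screw heads at (98,146) on the grey stop and (601,207) on the red one, pad centre (435,187). Side crop: screw heads at (123,43) and (177,387). I'll triangulate these to get the axis and the floor height.

```bash
cat > m.py <<'E'
from h import *
T=lambda u,v:(280+(u+.5)/5-.5,215+(v+.5)/5-.5)
S=lambda u,v:(265+(u+.5)/4-.5,190+(v+.5)/4-.5)
t=grab('top');s=grab('side')
g=tri(t,T(98,146),s,S(123,43));r=tri(t,T(601,207),s,S(177,387));print('grey',g,'red',r)
for a,b,n in(((65,58),(52,80),'TL'),):pass
for q in((65,58),(650,128),(632,297),(45,225)):print('bed',at_z(t,*T(*q),8))
print('bedc',np.mean([at_z(t,*T(*q),8) for q in((65,58),(650,128),(632,297),(45,225))],0))
G=at_z(t,*T(98,146),36);R=at_z(t,*T(601,207),36);print(G,R,np.linalg.norm(R-G))
dirv=(R-G)/np.linalg.norm(R-G);print('dir',dirv,np.degrees(np.arctan2(dirv[0],-dirv[1])))
P=at_z(t,*blob(t,'top','yellow')[2][0],45);print('pad top',P,'along to red',(R-P)@dirv,'travel',(R-P)@dirv-45,'perp',np.cross(dirv[:2],(P-G)[:2]))
q=[(383,118),(490,132),(477,254),(369,242)]
print('block screws',np.mean([at_z(t,*T(*x),33) for x in q],0))
E
python3 m.py
```

```text
grey (array([473.36337182,  83.03351576,  35.86987038]), np.float64(0.09636714283836612)) red (array([ 444.13123045, -155.70005364,   35.05898561]), np.float64(0.7055998868102903))
bed [516.42851427 100.84851461   8.        ]
bed [ 481.3669913  -186.45349421    8.        ]
bed [ 399.15330065 -175.9247315     8.        ]
bed [434.96883488 110.26380447   8.        ]
bedc [457.97941028 -37.81647666   8.        ]
[473.31571738  83.03511745  36.        ] [ 443.81409196 -155.43247935   36.        ] 240.28553977241367
dir [-0.12277737 -0.99243424  0.        ] -7.05241946163795
pad top [454.14240919 -74.938914    45.        ] along to red 81.15265383852348 travel 36.15265383852348 perp 0.367387803243556
block screws [453.87800361 -74.47839623  33.        ]m.py:11: DeprecationWarning: Arrays of 2-dimensional vectors are deprecated. Use arrays of 3-dimensional vectors instead. (deprecated in NumPy 2.0)
  P=at_z(t,*blob(t,'top','yellow')[2][0],45);print('pad top',P,'along to red',(R-P)@dirv,'travel',(R-P)@dirv-45,'perp',np.cross(dirv[:2],(P-G)[:2]))
```

Run:
```python
from h import *
t=grab('top');s=grab('side')
print('blue',tri(t,(433,241),s,(340,305)));print('red',tri(t,(460,241),s,(351,337)))
print('handle tip',tri(t,(441,190),s,(420,311)))
```

```text
blue (array([ 479.04075731, -228.15730873,   62.22218035]), np.float64(0.791665723212179))
red (array([ 477.78258355, -290.67836293,   65.28465117]), np.float64(0.8702218895098873))
handle tip (array([ 605.14836167, -260.37719998,   37.6554991 ]), np.float64(7.517756816798617))
```

>>> step_arm([
  [[0.24, -0.85, 0, 0, 0, 0.31, 0], [0.24, -0.85, 0, 0, 0, 0.31, 0], [0.24, -0.85, 0, 0, 0, 0.31, 0], [0.24, -0.85, 0, 0, 0, 0.31, 0], [0.24, -0.85, 0, 0, 0, 0.31, 0]],
])

```text
t: 1.02
ee_pos: [330.2, 349.8, 404.8]
orientation: [0.528, 3.097, 0.001]
ft_force: [0.7, 0.8, -0.5]
width: 41.5
grasp_force: 0.0
```

>>> step_arm([
  [[0.24, -0.85, -0.2, 0, 0, 0.31, 0], [0.24, -0.85, -0.2, 0, 0, 0.31, 0], [0.24, -0.85, -0.2, 0, 0, 0.31, 0], [0.24, -0.85, -0.2, 0, 0, 0.31, 0], [0.24, -0.85, -0.2, 0, 0, 0.31, 0]],
])

```text
t: 1.65
ee_pos: [390.3, 137.3, 354.7]
orientation: [0.36, 3.12, 0.001]
ft_force: [1.0, 0.4, -1.0]
width: 0.2
grasp_force: 0.0
```

>>> step_arm([
  [[0.24, -0.85, -0.3, 0, 0, 0.31, 0], [0.24, -0.85, -0.3, 0, 0, 0.31, 0], [0.24, -0.85, -0.3, 0, 0, 0.31, 0], [0.24, -0.85, -0.3, 0, 0, 0.31, 0], [0.24, -0.85, -0.3, 0, 0, 0.31, 0]],
])

```text
t: 2.28
ee_pos: [450.5, -75.4, 279.4]
orientation: [0.191, 3.135, -0.0]
ft_force: [0.4, 0.3, 0.4]
width: 0.5
grasp_force: 0.0
```

>>> step_arm([
  [[0.07, -0.1, -0.2, 0, 0, 0, 0], [0, 0, -0.3, 0, 0, 0, 0], [0, 0, -0.3, 0, 0, 0, 0], [0, 0, 0, 0, 0, 0, 0], [0, 0, 0, 0, 0, 0, 0]],
])

```text
t: 2.9
ee_pos: [453.5, -78.2, 239.7]
orientation: [-0.19, -3.136, -0.0]
ft_force: [-0.4, -0.2, 1.1]
width: 0.6
grasp_force: 0.0
```

Run:
```python
from h import *
t=grab('top','t1.png');s=grab('side','s1.png')
o=readout.get_obs();print(o['ee_pos'],o['orientation'],o['ft_force'])
a=cv2.resize(t['pixels'][200:300,270:430],None,fx=3,fy=3);b=cv2.resize(s['pixels'][180:320,230:350],None,fx=4,fy=4)
c=np.zeros((560,480+480,3),np.uint8)[:, :800];a=a[:, :]
im=np.zeros((560,800,3),np.uint8);im[:300,:320]=cv2.resize(a,(320,200))[:200].repeat(1,0) if False else cv2.copyMakeBorder(cv2.resize(a,(320,200)),0,100,0,0,cv2.BORDER_CONSTANT);im[:,320:]=b
cv2.imwrite('pics/c1.png',im[...,::-1])
```

```text
[453.70742846 -78.4895014  240.08672599] [ 1.90602662e-01  3.13501290e+00 -1.60379568e-04] [-0.97119216  0.45152566  0.35112203]
```

View pics/c1.png

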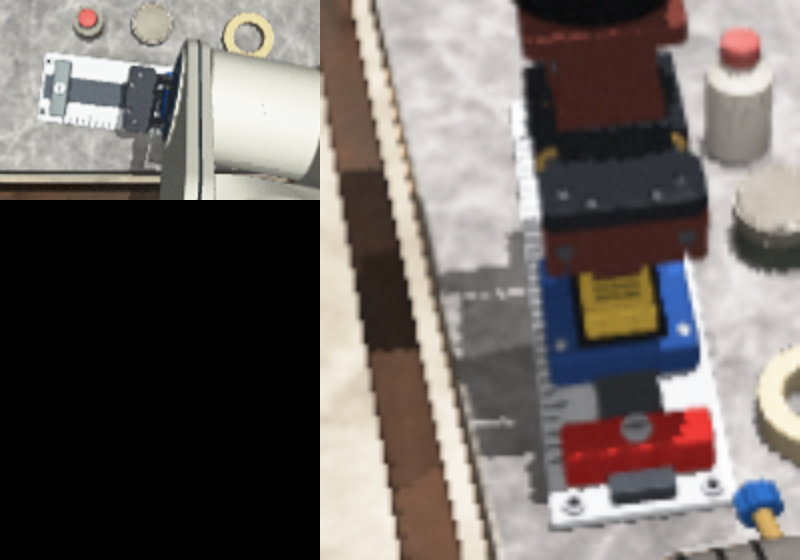

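The gripper sits above the pad with the rail visible in line; in the side part the pad shows at (618,300) just below the gripper and the red stop at (635,445). I'll lower it onto the pad.

>>> step_arm([
  [[0, 0, -0.06, 0, 0, 0, 0], [0, 0, -0.06, 0, 0, 0, 0], [0, 0, -0.06, 0, 0, 0, 0], [0, 0, -0.04, 0, 0, 0, 0], [0, 0, 0, 0, 0, 0, 0]],
])

```text
t: 3.62
ee_pos: [453.5, -78.9, 228.5]
orientation: [-0.192, -3.135, -0.0]
ft_force: [-0.2, -0.1, 0.4]
width: 0.6
grasp_force: 0.0
```

>>> step_arm([
  [[0, 0, -0.04, 0, 0, 0, 0], [0, 0, -0.02, 0, 0, 0, 0], [0, 0, 0, 0, 0, 0, 0], [0, 0, 0, 0, 0, 0, 0], [0, 0, 0, 0, 0, 0, 0]],
])

```text
t: 4.25
ee_pos: [453.6, -78.9, 226.2]
orientation: [0.192, 3.135, -0.0]
ft_force: [-1.9, 0.1, 10.0]
width: 0.5
grasp_force: 4.6
```

>>> step_arm([
  [[0, 0, -0.02, 0, 0, 0, 0], [0, 0, -0.02, 0, 0, 0, 0], [0, 0, -0.02, 0, 0, 0, 0], [0, 0, 0, 0, 0, 0, 0], [0, 0, 0, 0, 0, 0, 0]],
])

```text
t: 4.88
ee_pos: [453.6, -78.9, 223.3]
orientation: [0.192, 3.135, -0.0]
ft_force: [-2.0, -0.4, 10.8]
width: 0.7
grasp_force: 5.3
```

>>> step_arm([
  [[0, 0, -0.02, 0, 0, 0, 0], [0, 0, 0, 0, 0, 0, 0], [-0.005, -0.04, 0, 0, 0, 0, 0], [-0.005, -0.04, 0, 0, 0, 0, 0], [-0.005, -0.04, 0, 0, 0, 0, 0]],
])

```text
t: 5.5
ee_pos: [452.9, -84.9, 222.4]
orientation: [0.192, 3.135, -0.0]
ft_force: [-2.2, 1.0, 11.3]
width: 0.6
grasp_force: 5.5
```

>>> step_arm([
  [[-0.0075, -0.06, 0, 0, 0, 0, 0], [-0.0075, -0.06, 0, 0, 0, 0, 0], [-0.0075, -0.06, 0, 0, 0, 0, 0], [-0.0075, -0.06, 0, 0, 0, 0, 0], [-0.0075, -0.06, 0, 0, 0, 0, 0]],
])

```text
t: 6.12
ee_pos: [451.0, -99.9, 222.4]
orientation: [0.192, 3.135, 0.0]
ft_force: [-2.0, 0.8, 11.0]
width: 0.2
grasp_force: 5.5
```

Run:
```python
from h import *
s=grab('side','s2.png')
o=readout.get_obs();print(o['ee_pos'],o['ft_force'])
cv2.imwrite('pics/c2.png',cv2.resize(s['pixels'][200:320,240:350],None,fx=4,fy=4)[...,::-1])
```

```text
[ 450.96931742 -100.18461436  222.38123368] [-2.03796083  0.09613537 12.0119645 ]
```

View pics/c2.png

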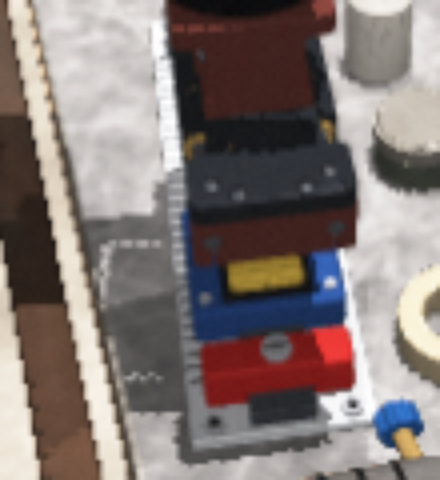

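The block has moved with the hand: its front edge is at (270,325) in the crop, close to the red stop at (275,345). About 15 mm is left.

>>> step_arm([
  [[-0.0075, -0.06, 0, 0, 0, 0, 0], [-0.0075, -0.06, 0, 0, 0, 0, 0], [-0.0075, -0.06, 0, 0, 0, 0, 0], [-0.005, -0.04, 0, 0, 0, 0, 0], [0, 0, 0, 0, 0, 0, 0]],
])

```text
t: 6.8
ee_pos: [449.6, -111.0, 222.4]
orientation: [0.192, 3.135, -0.0]
ft_force: [-3.1, -0.6, 11.5]
width: 0.7
grasp_force: 5.5
```

>>> step_arm([
  [[-0.005, -0.04, 0, 0, 0, 0, 0], [-0.005, -0.04, 0, 0, 0, 0, 0], [-0.0025, -0.02, 0, 0, 0, 0, 0], [0, 0, 0, 0, 0, 0, 0], [0, 0, 0, 0, 0, 0, 0]],
])

```text
t: 7.42
ee_pos: [449.0, -115.8, 222.4]
orientation: [0.192, 3.135, 0.0]
ft_force: [-1.6, 2.3, 10.5]
width: 0.3
grasp_force: 5.5
```

>>> step_arm([
  [[-0.0025, -0.02, 0, 0, 0, 0, 0], [-0.0025, -0.02, 0, 0, 0, 0, 0], [0, 0, 0, 0, 0, 0, 0], [0, 0, 0, 0, 0, 0, 0], [0, 0, 0, 0, 0, 0, 0]],
])

```text
t: 8.05
ee_pos: [448.9, -117.3, 222.4]
orientation: [0.193, 3.135, 0.001]
ft_force: [0.2, 7.3, 10.6]
width: 0.5
grasp_force: 5.5
```

7 N along the rail with the brake free means the block is at the stop, so I'll lift straight up.

>>> step_arm([
  [[0, 0, -0.0, 0, 0, 0, 0], [0, 0, 0.05, 0, 0, 0, 0], [0, 0, 0.05, 0, 0, 0, 0], [0, 0, 0.05, 0, 0, 0, 0], [0, 0, 0.1, 0, 0, 0, 0]],
])

```text
t: 8.68
ee_pos: [448.6, -117.9, 234.2]
orientation: [-0.192, -3.135, 0.0]
ft_force: [0.5, -0.5, 0.6]
width: 0.8
grasp_force: 0.0
```

>>> step_arm([
  [[0, 0, 0.4, 0, 0, 0, 0], [0, 0, 0.8, 0, 0, 0, 0], [0, 0.5, 0.8, 0, 0, 0, 0], [0, 0.8, 0.5, 0, 0, 0, 0], [0, 0.8, 0, 0, 0, 0, 0]],
])

```text
t: 9.3
ee_pos: [449.1, -12.1, 361.4]
orientation: [0.193, 3.131, -0.0]
ft_force: [0.5, 0.6, -0.0]
width: 0.5
grasp_force: 0.0
```

>>> step_arm([
  [[-0.1, 0.9, 0, 0, 0, 0, 0], [-0.1, 0.9, 0, 0, 0, 0, 0], [-0.1, 0.9, 0, 0, 0, 0, 0], [-0.1, 0.9, 0, 0, 0, 0, 0], [0, 0, 0, 0, 0, 0, 0]],
])

```text
t: 9.93
ee_pos: [428.3, 169.2, 359.3]
orientation: [0.186, 3.136, 0.0]
ft_force: [-0.1, -0.3, -0.1]
width: 0.7
grasp_force: 0.0
```

Run:
```python
from h import *
BOX['top']=(340,220,425,290);BOX['side']=(265,225,340,315)
t=grab('top');s=grab('side')
py=blob(t,'top','yellow');P=at_z(t,*py[2][0],45);R=np.array([443.8,-155.4,36]);d=np.array([-.1228,-.9924,0])
print(P,(R-P)@d, tri(t,py[0],s,blob(s,'side','yellow')[0]),readout.get_obs()['ft_force'])
a=cv2.resize(t['pixels'][200:290,280:425],(580,360));b=cv2.resize(s['pixels'][190:310,265:345],(220,330))
im=np.zeros((360,800,3),np.uint8);im[:,:580]=a;im[:330,580:]=b
cv2.imwrite('pics/c3.png',im[...,::-1])
```

```text
[ 449.39924311 -111.63378111   45.        ] 44.121182683763905 (array([ 449.55807831, -112.0327227 ,   42.08482464]), np.float64(0.5252526614262807)) [-0.23556548  0.13317082 -0.56393702]
```

View pics/c3.png

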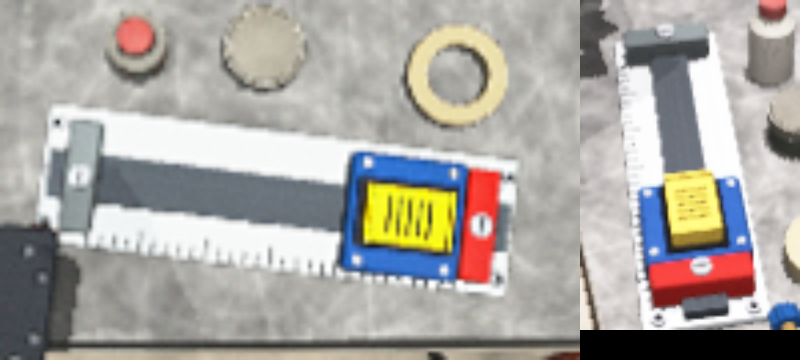

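The block (centre (408,215) in the top crop) lies flush against the red stop at (480,225). The pad is up again, and the bottle, tin and tape look undisturbed, so I'll hand in.

```bash
python3 -c "
from workcell import ctrl
print(ctrl.close_job())"
```

```text
the job is handed in; nothing more can be done
None
```

The blue block rests against the red stop with the pad up and the brake on. The hand is clear, the bottle, tin and tape look unmoved in the last picture, and the job was handed in at about 10 s.

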